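# Pack the rack spares, heaviest lowest

### The arm

A 6-joint arm with a two-finger parallel gripper is mounted at the origin on the work surface. World frame = base frame: x ahead of the robot, y to its left, z up, the work surface at z = 0. Lengths are in mm, angles in rad, forces in N, time in s.
With the tool pointing down it reaches from about 250 to 775 mm from the base axis. Payload 4 kg.
Tool frame: the origin (TCP) lies at the very end of the fingers, on their centre line; the grasp point (between the pads) lies 19 mm behind it; z points along the fingers, x is the direction in which the jaws open and shut, and the axes are right-handed (so a half turn about z gives the same grasp; the last joint's range is limited). The gripper opens to 94 mm and grips with 3 to 60 N. Pads are 16 mm wide; open, the fingers measure 119 mm over their backs; the gripper's body (75 mm by 177 mm) begins 78 mm behind the grasp point.
Start: joints at [-1.437, 0.087, 1.371, -0, 1.684, -0.103], TCP at [129.022, -534.671, 205.506] pointing down, gripper open.
Joint ranges: [-3.1, 3.1], [-0.76, 2.03], [0.27, 2.55], [-1.08, 4.22], [0.17, 2.65], [-2.57, 2.57]. Speed limits (rad/s): [2.79, 2.79, 3.14, 3.14, 3.14, 3.14].

### API

Orientations are given as a 3x3 rotation matrix whose columns are the frame's x, y, z axes.
In Python, from workcell import r, eyes, ticket, nets gives the robot as it stands.
- The arm moves only by the tool servo_tool, never from a script. Its arguments are lists of equal length, an entry for each row: "linear": the shift along the world's x, y, z in units of 25 mm (1.0 is 25 mm), a list of three; "turn": the turn, a rotation vector about the world's x, y, z in rad, a list of three; "gripper": the opening, from 0 (shut) to 1 (fully open). In form: {"linear": [[tx, ty, tz], ...], "turn": [[rx, ry, rz], ...], "gripper": [gripper, ...]}. A call has 1 to 5 rows; each row shifts and turns the commanded pose from where the row before left it; what a row does not reach is not made up. A row lasts 1/8 s, in which the tool goes at most 62.5 mm and 10.7 degrees, less where a joint would pass 70% of its speed; a pose out of reach is approached as far as the arm can. A call is refused whole if a number of a shift passes 1 or a number of a turn 0.188, either way. A call with a gripper value outside its range is refused whole. The fingers move at their own pace and stop on an object; the grip force is fixed at half the most. Time passes only in rows, so rows that do not move let the fingers close. It gives the time, the measured TCP pose, the force and the opening at its end, in the units of the state.
- r.get_state(): the state, without advancing time (a new reading comes with each control period).
- eyes.get_image(name): name is "scene" or "top"; returns a dict with "image" (384x512x3 uint8, red, green, blue), "vfov" (degrees; the focal length in pixels is half the picture's height over the tangent of half this angle, whatever the lens; pixels are square), "cx", "cy" (the principal point, pixels), "T" (4x4, takes a point from camera to world coordinates). Camera axes: x right, y up, looking along -z (the intrinsics and any distortion apply to the point x, -y, -z); pixel columns grow to the right and rows downward; lengths in mm; the calibration is good to about 2 mm. A picture is of the moment at which its call begins. There is no depth.
- ticket.hand_in(): hands the job in, once; it reports no verdict.
Trained networks look in a picture, given as the dict that the camera call returned (one of the last four; its "shot" number tells which), for a name from the list of things; names that differ only in an ending like _2 or _b are one class to them, and where a whole thing is asked for, a point or a joint stands for the part that bears it (a point fixed in the world has none). Each returns a list of dicts, best first, with "p" (0 to 1); they miss things now and then, are a little off and sometimes report something else, mostly with a low value. They report only what shows in the picture. A call takes as long as a camera call.
- nets.boxes_of(picture, name): "position" ([column, row] in pixels, amid what is visible of it).
- nets.pinpoint(picture, name): "position" ([column, row] in pixels: a listed point, or the origin of a listed thing).
The state is a dict: "time_s": time; "joint_pos": joint angles; "qd": joint speeds; "tau": joint torques, N m; "ee_pos": TCP position; "ee_rot": TCP orientation; "contact_force": force on the tool from outside, world axes, zero at the start; "wrist_torque": the same for the moment, N m; "grip_width": finger opening in mm.
Only numpy, scipy, OpenCV 4.12 (cv2) and the standard library are available. Lean on these libraries where they do the work, as an engineer would, in place of code of your own. Each camera call takes 0.05 s, during which the arm holds its last target. There are 200 camera calls.

### The job

Pack the four network-rack spares into the grey tote for transport, heaviest lowest: lay both steel power supplies flat on the bottom side by side, then the twin-fan module flat across the two of them, and last the light black plastic air shroud flat on top of the fan module. Set each part down without dropping it, and leave the water bottle, the mug and the screwdriver where they are.

Things in the scene. Friction and masses are not known exactly. Their poses are not given: they have to be found in the camera images.
- tote: open grey plastic stacking tote standing fixed on the table. Inside 260 (its x) x 300 (its y) x 115 deep, walls and floor 5 thick, rim 120 above the table and 288 x 328 outside. Origin: centre of its underside; inner floor 5 above it; y along its long side, z up
- psu_a_center (a point): switch power supply: steel case, heavy (about 0.8 kg; two alike), 152 long x 50 wide x 40 high, 170 long with the wire handle at one end and the green connector tab at the other. Blank white plate and vent slots on top. Starts flat on the table, length roughly along world y. Point: centre of the case, 20 above its underside; x along its length, z up
- psu_b_center (a point): the second switch power supply: steel case, heavy (about 0.8 kg; two alike), 152 long x 50 wide x 40 high, 170 long with the wire handle at one end and the green connector tab at the other. Blank white plate and vent slots on top. Starts flat on the table, length roughly along world y. Point: centre of the case, 20 above its underside; x along its length, z up
- fan_center (a point): fan module: two 60 mm fans side by side in one black frame with wire finger guards, 140 long x 60 wide x 38 high, about 0.26 kg. Starts lying flat, fans facing up, length roughly along world y. Point: its centre, 19 above its underside; x along its length, z up
- shroud_center (a point): air shroud: light thin black plastic duct of top-hat section, 150 long, about 0.09 kg: flat-topped crown 56 wide, 30 high, with flanges 17 wide, 3 thick (ribs up to 8) along both feet (90 wide in all). Grip the crown's sides above the flanges. Inner vanes make its underside bear all over. Starts crown up, length roughly along world y. Point: its middle, 15 above its underside; x along its length, z up
- water: bystander: clear water bottle with a red cap, 64 across, 210 high, upright beyond the parts. Origin: centre of its underside
- mug: bystander: white mug, 80 across, 92 high, upright. Origin: centre of its underside
- driver: bystander: screwdriver 200 long, lying on the table. Origin: under its middle

How it is judged:
By the outcome, as a careful person would: the job done as asked, in the order asked, and still so for the second after the job is handed in, with the robot touching nothing.
It also fails if it takes over 72 s, if anything falls off the work surface, if the arm or the gripper's body presses on something with over 40 N, if the wrist force passes 120 N, or if a joint passes its speed limit or range.

## Working session

There is one attempt and no reset: what is moved stays moved. The work goes in short steps, Python scripts to look and compute and a tool call to move; the robot and the scene stay as the last step left them, time stands still between calls to the robot, and variables do not carry over. Pictures are saved under pics/ and viewed, about 8 in all and at most 12, crops included, and the job is handed in when it is done.

Besides the shell and the picture viewer there is one more tool, called after "Request:" as name(argument=value, ...) on one line, values as JSON. servo_tool: Moves the arm, as the interface text tells. Its arguments: {"type":"object","properties":{"linear":{"type":"array"},"turn":{"type":"array"},"gripper":{"type":"array"}},"required":["linear","turn","gripper"]}

```bash
ls; mkdir -p pics; cat > h.py <<'E'
import numpy as np, cv2
from workcell import r, eyes, ticket, nets
def ray(p,uv):
    f=p["image"].shape[0]/2/np.tan(np.radians(p["vfov"]/2))
    d=np.array([(uv[0]-p["cx"])/f,-(uv[1]-p["cy"])/f,-1]); T=np.array(p["T"])
    return T[:3,3],T[:3,:3]@d
def at_z(p,uv,z):
    o,d=ray(p,uv); return o+d*(z-o[2])/d[2]
def save(p,n,box=None,s=1):
    im=p["image"][:,:,::-1]
    if box: im=im[box[1]:box[3],box[0]:box[2]]
    cv2.imwrite("pics/"+n,cv2.resize(im,None,fx=s,fy=s,interpolation=cv2.INTER_CUBIC))
E
python3 - <<'E'
from h import *
for c in("top","scene"):
    p=eyes.get_image(c); save(p,c+"0.png",s=1.5)
    print(c,{k:v for k,v in p.items() if k!="image"})
    for n,z in(("tote",0),("psu_a_center",20),("fan_center",19),("shroud_center",15),("water",0),("mug",0),("driver",0)):
        for f in(nets.pinpoint,nets.boxes_of):
          for d in f(p,n)[:3]: print(f.__name__,n,round(d["p"],2),np.round(d["position"],1),at_z(p,d["position"],z).round(1))
E
```

```text
pics
top {'vfov': 54.909101828475166, 'cx': 256.6708100786892, 'cy': 195.48748331216996, 'T': array([[ 2.25122576e-02,  9.83332420e-01, -1.80417711e-01,
         4.13722944e+02],
       [-9.99746566e-01,  2.21345710e-02, -4.10664228e-03,
        -5.65608298e+01],
       [-4.47258530e-05,  1.80464437e-01,  9.83581509e-01,
         1.10601707e+03],
       [ 0.00000000e+00,  0.00000000e+00,  0.00000000e+00,
         1.00000000e+00]]), 'shot': 1}
call tote 0.73 [127. 208.] [569.3 339.2   0. ]
call tote 0.66 [113.9 201.6] [588.  380.7   0. ]
call tote 0.49 [242.  140.6] [790.1  -2.1   0. ]
call psu_a_center 0.58 [324.2 254.5] [ 443.2 -251.9   20. ]
call psu_a_center 0.58 [326.9 250.8] [ 454.  -259.9   20. ]
call fan_center 0.86 [252.9 186.7] [639.7 -40.1  19. ]
call fan_center 0.77 [253.3 188.3] [634.8 -41.4  19. ]
call fan_center 0.48 [255.7 250.7] [449.7 -52.9  19. ]
call shroud_center 0.6 [328.1 190.4] [ 634.2 -266.5   15. ]
call shroud_center 0.82 [325.7 189.4] [ 637.2 -259.4   15. ]
call water 0.76 [289.1 146. ] [ 775.8 -149.5    0. ]
call water 0.64 [292.3 135.1] [ 811.7 -159.3    0
[... 699 characters left out ...]
: 2}
call tote 0.69 [336.3 137.5] [585.5 325.4   0. ]
call tote 0.89 [339.7 123. ] [546.1 385.5   0. ]
call psu_a_center 0.93 [178.1 201. ] [ 445.4 -262.2   20. ]
call fan_center 0.58 [267.4 200.5] [629.9 -46.7  19. ]
call shroud_center 0.64 [216.  247.2] [ 649.7 -270.9   15. ]
call shroud_center 0.66 [216.8 248.5] [ 654.6 -271.7   15. ]
call water 0.56 [267.6 254.5] [ 764.2 -165.7    0. ]
call water 0.89 [274.5 242.9] [ 749.3 -124.     0. ]
call water 0.5 [175.4 200.4] [ 425.7 -262.3    0. ]
call mug 0.8 [308.5 222.8] [767.9   3.8  -0. ]
call mug 0.75 [307.9 218.2] [754.8  14.1   0. ]
call driver 0.68 [129.2 233.6] [ 431.3 -439.1    0. ]
call driver 0.78 [115.9 223. ] [ 372.3 -450.1    0. ]
```

View pics/top0.png

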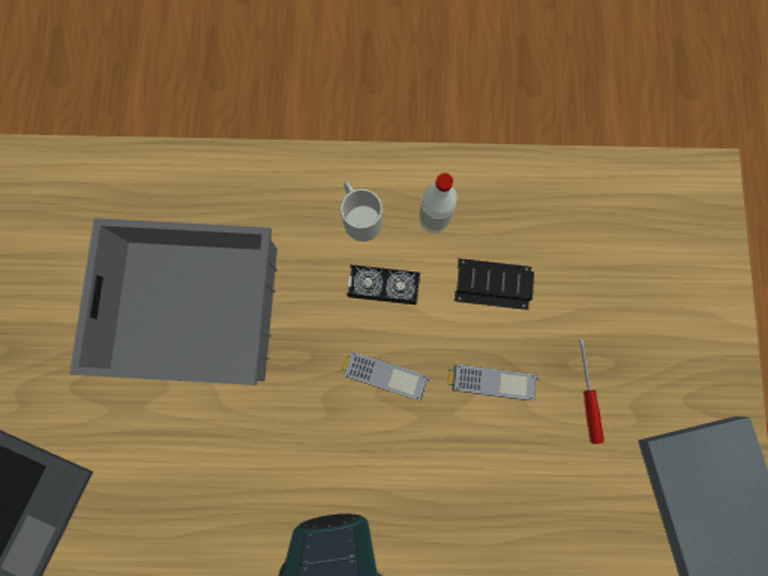

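View pics/scene0.png

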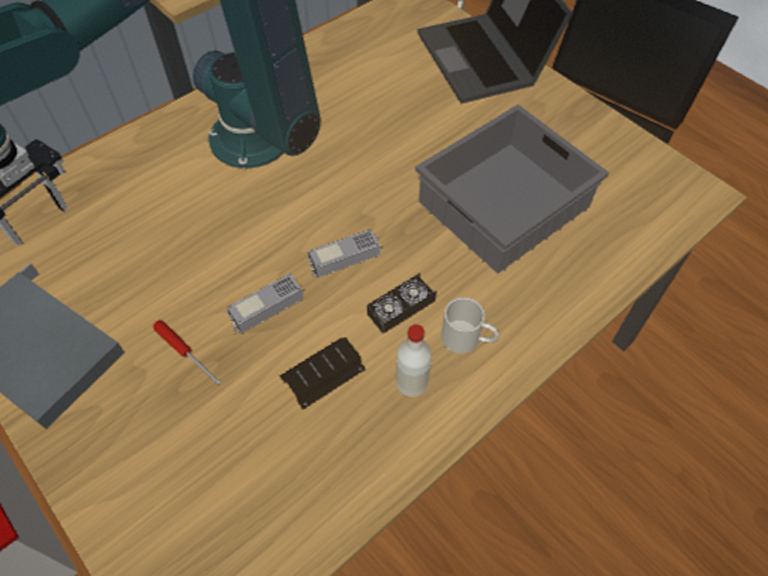

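The top view shows the tote at left, PSUs at (385,375) and (493,382), the fan at (383,285), the shroud at (494,283), and the mug and bottle behind (all in the 1.5x picture). The scene view agrees. I'll zoom in for corners.

```bash
python3 - <<'E'
from h import *
p=eyes.get_image("top"); save(p,"c1.png",(222,165,366,273),5.5)
save(p,"c2.png",(40,140,190,262),5)
p=eyes.get_image("scene"); save(p,"c3.png",(145,145,305,275),5)
E
```

```text
(no output)
```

View pics/c1.png

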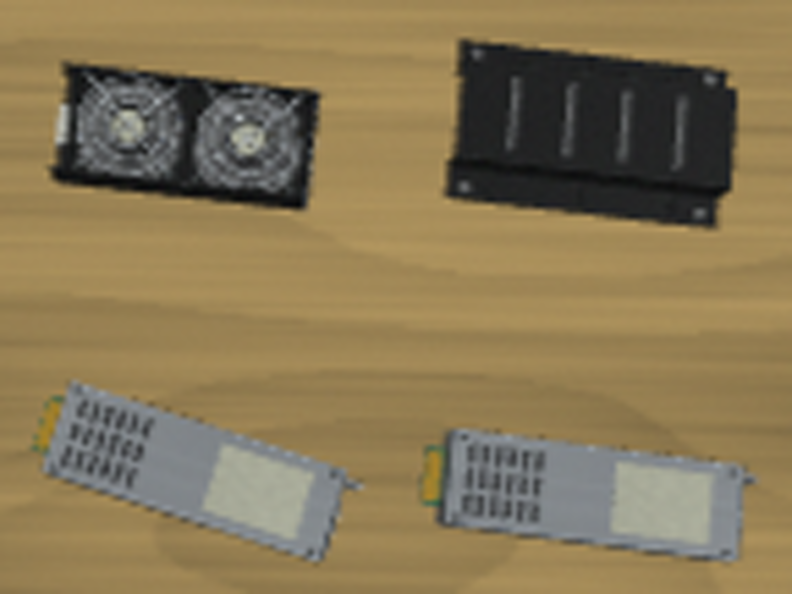

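View pics/c2.png

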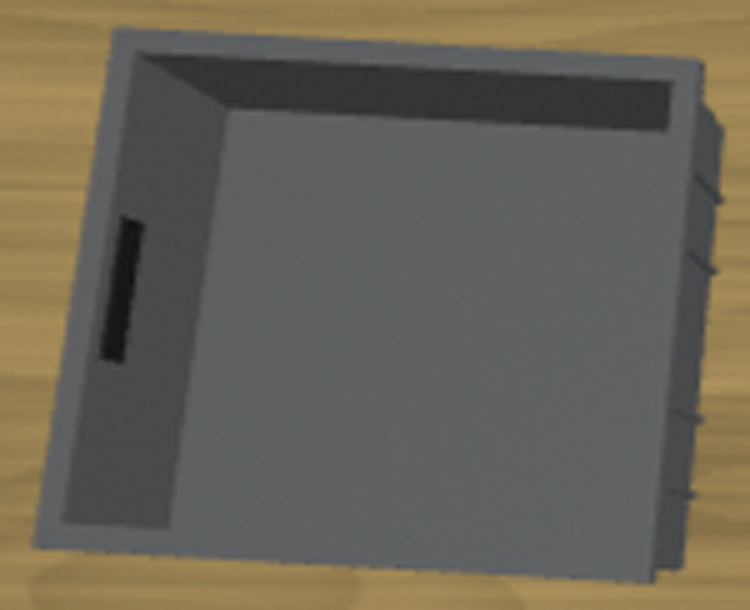

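View pics/c3.png

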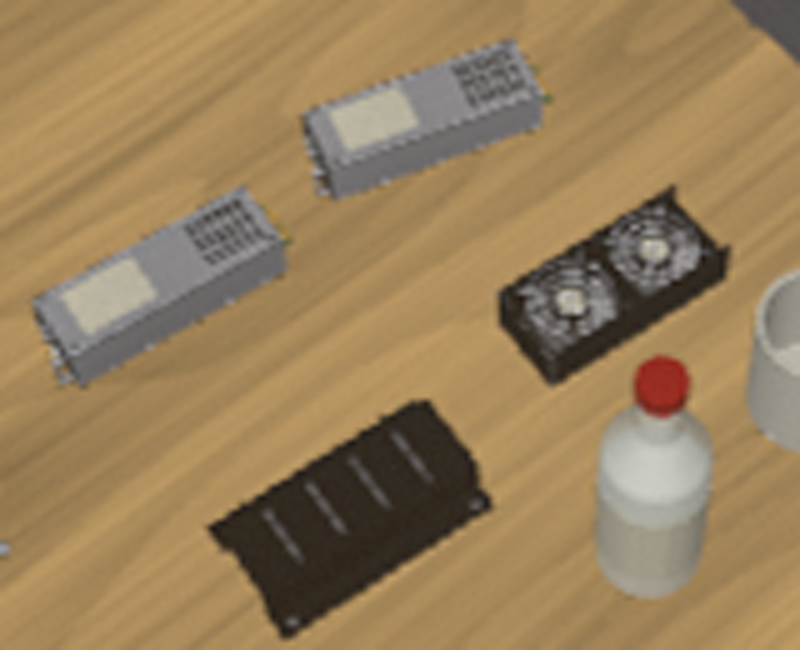

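```bash
cat >> h.py <<'E'
from scipy.optimize import minimize
def proj(p,P):
    f=p["image"].shape[0]/2/np.tan(np.radians(p["vfov"]/2)); T=np.array(p["T"])
    q=(np.asarray(P)-T[:3,3])@T[:3,:3]
    return np.c_[p["cx"]-f*q[:,0]/q[:,2],p["cy"]+f*q[:,1]/q[:,2]]
def boxpts(x,y,th,l,w,z0,z1):
    c,s=np.cos(th),np.sin(th)
    return np.array([[x+c*a-s*b,y+s*a+c*b,z] for a in(-l/2,l/2) for b in(-w/2,w/2) for z in(z0,z1)])
def mask(p,kind):
    hsv=cv2.cvtColor(p["image"],cv2.COLOR_RGB2HSV)
    m=(hsv[...,2]<75) if kind=="dark" else (hsv[...,1]<70)
    return m.astype(np.float32)
def rend(p,boxes,S=4):
    h,w=p["image"].shape[:2]; im=np.zeros((h*S,w*S),np.uint8)
    for b in boxes:
        q=cv2.convexHull(((proj(p,b)+.5)*S-.5).astype(np.float32))
        cv2.fillConvexPoly(im,np.round(q*16).astype(np.int32),255,shift=4)
    return cv2.resize(im,(w,h),interpolation=cv2.INTER_AREA)/255.
def fit(pics,kind,shape,x0,r=110,z=0):
    # shape: list of (l,w,z0,z1)
    ms=[]
    for p in pics:
        u=proj(p,[[x0[0],x0[1],z+20]])[0]; m=mask(p,kind)
        n,lab,st,ce=cv2.connectedComponentsWithStats((m>0).astype(np.uint8))
        ys,xs=np.nonzero(m); k=np.argmin((ys-u[1])**2+(xs-u[0])**2); L=lab[ys[k],xs[k]]
        mm=(lab==L).astype(np.uint8); mm=cv2.morphologyEx(mm,cv2.MORPH_CLOSE,np.ones((5,5),np.uint8)); ms.append(mm.astype(float))
    def cost(v): return sum(np.abs(rend(p,[boxpts(*v[:3],l,w,z+a,z+b) for l,w,a,b in shape])-m).sum() for p,m in zip(pics,ms))
    best=None
    for th in x0[2]+np.array([-.15,0,.15]):
        s=np.array([[0,0,0],[15,0,0],[0,15,0],[0,0,.1]])+[x0[0],x0[1],th]
        o=minimize(cost,[x0[0],x0[1],th],method="Nelder-Mead",options=dict(initial_simplex=s,xatol=.1,fatol=.05))
        if best is None or o.fun<best.fun: best=o
    return best.x,best.fun,[m.sum() for m in ms]
E
cat > m.py <<'E'
from h import *
t=eyes.get_image("top"); s=eyes.get_image("scene")
sh=dict(psu=[(152,50,0,40)],fan=[(140,60,0,38)],shroud=[(150,90,0,4),(150,56,0,30)])
for n,k,kind,g in(("psuL","psu","grey",(455,-50,-1.87)),("psuR","psu","grey",(445,-257,-1.7)),("fan","fan","dark",(635,-45,-1.65)),("shroud","shroud","dark",(637,-265,-1.67))):
    for nm,P in(("both",[t,s]),("top",[t]),("scene",[s])):
        x,f,a=fit(P,kind,sh[k],g); print(n,nm,x.round(3),round(f,1),a)
c=np.array([(113,28),(703,60),(655,583),(33,547)])/5+[40-.4,140-.4]
q=np.array([at_z(t,u,120) for u in c]); print(q.round(1),q.mean(0)); d=np.diff(np.r_[q,q[:1]],axis=0); print(np.linalg.norm(d,axis=1),np.degrees(np.arctan2(d[:,1],d[:,0])))
c=np.array([(518,107),(607,175),(500,249),(417,172)])/1.5-.2
q=np.array([at_z(s,u,120) for u in c]); print(q.round(1),q.mean(0)); d=np.diff(np.r_[q,q[:1]],axis=0); print(np.linalg.norm(d,axis=1),np.degrees(np.arctan2(d[:,1],d[:,0])))
E
python3 m.py
```

```text
psuL both [451.002 -57.389  -1.855] 113.8 [np.float64(961.0), np.float64(892.0)]
psuL top [450.428 -56.932  -1.859] 41.9 [np.float64(961.0)]
psuL scene [452.436 -58.952  -1.861] 46.5 [np.float64(892.0)]
psuR both [ 443.625 -265.543   -1.675] 116.5 [np.float64(998.0), np.float64(998.0)]
psuR top [ 443.237 -264.439   -1.675] 41.4 [np.float64(998.0)]
psuR scene [ 444.63  -267.079   -1.678] 53.2 [np.float64(998.0)]
fan both [630.907 -48.907  -1.664] 1113.6 [np.float64(471.0), np.float64(487.0)]
fan top [630.974 -48.145  -1.663] 596.3 [np.float64(471.0)]
fan scene [632.495 -51.759  -1.649] 513.5 [np.float64(487.0)]
shroud both [ 641.612 -270.524   -1.668] 213.1 [np.float64(1425.0), np.float64(1305.0)]
shroud top [ 641.795 -269.543   -1.666] 83.9 [np.float64(1425.0)]
shroud scene [ 642.312 -270.004   -1.668] 125.7 [np.float64(1305.0)]
[[724.6 491.7 120. ]
 [713.5 162.4 120. ]
 [427.  170.5 120. ]
 [438.3 500.4 120. ]] [575.86551774 331.22826704 120.        ]
[329.52270977 286.6597987  330.06632161 286.42065557] [-91.93043247 178.37264939  88.02846439  -1.73582608]
[[449.1 491.1 120. ]
 [730.4 478.8 120. ]
 [714.9 147.2 120. ]
 [445.4 162.6 120. ]] [584.95396365 319.92633825 120.        ]
[281.58452406 331.98549456 269.98313468 328.50999845] [ -2.50542061 -92.66705401 176.72034902  89.35927508]
```

```bash
python3 - <<'E'
from h import *
s=r.get_state(); print(s["time_s"],s["joint_pos"],s["ee_pos"],np.round(s["ee_rot"],3),s["contact_force"],s["grip_width"])
E
```

```text
1.7 [-1.43713223e+00  8.71534853e-02  1.37073407e+00 -3.21352832e-05
  1.68360397e+00 -1.03120786e-01] [ 128.99161156 -534.65996418  205.51401724] [[ 0.235 -0.972 -0.   ]
 [-0.972 -0.235 -0.   ]
 [ 0.     0.    -1.   ]] [-0.0696584   1.21635822  0.88904057] 93.64273936637815
```

Request:
servo_tool(linear=[[1, 1, 0], [1, 1, 0], [1, 1, 0], [1, 1, 0], [1, 1, 0]], turn=[[0, 0, 0], [0, 0, 0], [0, 0, 0], [0, 0, 0], [0, 0, 0]], gripper=[1, 1, 1, 1, 1])

```text
time_s: 2.33
ee_pos: [254.7, -408.8, 205.6]
ee_rot: [[0.234, -0.972, 0.0], [-0.972, -0.234, -0.0], [0.0, -0.0, -1.0]]
contact_force: [-0.5, -0.4, -0.2]
grip_width: 94.1
```

Request:
servo_tool(linear=[[0.945, 0.72, -0.5], [0.945, 0.72, -0.5], [0.945, 0.72, -0.5], [0.945, 0.72, -0.5], [0.945, 0.72, -0.5]], turn=[[0, 0, 0.154], [0, 0, 0.154], [0, 0, 0.154], [0, 0, 0.154], [0, 0, 0.154]], gripper=[1, 1, 1, 1, 1])

```text
time_s: 2.95
ee_pos: [372.9, -319.0, 142.8]
ee_rot: [[0.848, -0.53, 0.0], [-0.53, -0.848, -0.0], [0.001, 0.0, -1.0]]
contact_force: [-0.1, 0.1, -0.1]
grip_width: 94.1
```

Request:
servo_tool(linear=[[0.945, 0.72, -0.5], [0.945, 0.72, -0.5], [0.945, 0.72, -0.5], [0, 0, -0.9]], turn=[[0, 0, 0.154], [0, 0, 0.154], [0, 0, 0.154], [0, 0, 0]], gripper=[1, 1, 1, 1])

```text
time_s: 3.45
ee_pos: [445.0, -264.9, 83.4]
ee_rot: [[0.995, -0.098, 0.002], [-0.098, -0.995, -0.001], [0.002, 0.001, -1.0]]
contact_force: [-0.1, 0.2, -0.2]
grip_width: 94.1
```

Request:
servo_tool(linear=[[0, 0, -1], [0, 0, -1], [0, 0, -0.83], [0, 0, 0], [0, 0, 0]], turn=[[0, 0, 0], [0, 0, 0], [0, 0, 0], [0, 0, 0], [0, 0, 0]], gripper=[1, 1, 1, 0, 0])

```text
time_s: 4.08
ee_pos: [443.6, -266.1, 13.2]
ee_rot: [[0.995, -0.102, 0.001], [-0.102, -0.995, -0.001], [0.001, 0.001, -1.0]]
contact_force: [-0.3, -0.2, -0.2]
grip_width: 77.4
```

Request:
servo_tool(linear=[[0, 0, 0], [0, 0, 0], [0, 0, 0]], turn=[[0, 0, 0], [0, 0, 0], [0, 0, 0]], gripper=[0, 0, 0])

```text
time_s: 4.45
ee_pos: [443.7, -266.0, 12.9]
ee_rot: [[0.995, -0.102, 0.002], [-0.102, -0.995, -0.001], [0.002, 0.001, -1.0]]
contact_force: [1.6, -0.0, 2.1]
grip_width: 49.8
```

Request:
servo_tool(linear=[[0, 0, 1], [0, 0, 1], [0, 0, 1], [0.205, 0.975, 1], [0.205, 0.975, 1]], turn=[[0, 0, 0], [0, 0, 0], [0, 0, 0], [0, 0, 0], [0, 0, 0.164]], gripper=[0, 0, 0, 0, 0])

```text
time_s: 5.08
ee_pos: [451.7, -215.6, 135.3]
ee_rot: [[0.998, 0.065, -0.004], [0.065, -0.998, 0.003], [-0.004, -0.003, -1.0]]
contact_force: [1.0, 0.2, -7.1]
grip_width: 50.0
```

Request:
servo_tool(linear=[[0.205, 0.975, 1], [0.205, 0.975, 0], [0.205, 0.975, 0], [0.205, 0.975, 0], [0.205, 0.975, 0]], turn=[[0, 0, 0.164], [0, 0, 0.164], [0, 0, 0.164], [0, 0, 0.164], [0, 0, 0.164]], gripper=[0, 0, 0, 0, 0])

```text
time_s: 5.7
ee_pos: [477.4, -93.7, 159.6]
ee_rot: [[0.631, 0.775, -0.005], [0.775, -0.631, 0.002], [-0.002, -0.005, -1.0]]
contact_force: [-0.3, 0.5, -7.6]
grip_width: 49.9
```

Request:
servo_tool(linear=[[0.205, 0.975, 0], [0.205, 0.975, 0], [0.205, 0.975, 0], [0.205, 0.975, 0], [0.205, 0.975, 0]], turn=[[0, 0, 0.164], [0, 0, 0.164], [0, 0, 0.164], [0, 0, 0.164], [0, 0, 0]], gripper=[0, 0, 0, 0, 0])

```text
time_s: 6.32
ee_pos: [502.9, 27.7, 159.5]
ee_rot: [[0.032, 0.999, -0.006], [0.999, -0.032, 0.0], [0.0, -0.006, -1.0]]
contact_force: [-0.7, -0.5, -7.9]
grip_width: 49.8
```

Request:
servo_tool(linear=[[0.205, 0.975, 0], [0.205, 0.975, 0], [0.205, 0.975, 0], [0.205, 0.975, 0], [0.205, 0.975, 0]], turn=[[0, 0, 0], [0, 0, 0], [0, 0, 0], [0, 0, 0], [0, 0, 0]], gripper=[0, 0, 0, 0, 0])

```text
time_s: 6.95
ee_pos: [528.6, 149.2, 159.2]
ee_rot: [[0.033, 0.999, -0.006], [0.999, -0.033, -0.001], [-0.001, -0.006, -1.0]]
contact_force: [0.8, 0.2, -7.2]
grip_width: 50.1
```

Request:
servo_tool(linear=[[0.216, 0.972, 0], [0.216, 0.972, 0], [0.216, 0.972, 0], [0.216, 0.972, 0], [0.216, 0.972, 0]], turn=[[0, 0, 0], [0, 0, 0], [0, 0, 0], [0, 0, 0], [0, 0, 0]], gripper=[0, 0, 0, 0, 0])

```text
time_s: 7.58
ee_pos: [555.7, 270.4, 158.9]
ee_rot: [[0.033, 0.999, -0.006], [0.999, -0.033, -0.002], [-0.002, -0.006, -1.0]]
contact_force: [0.2, -0.1, -6.7]
grip_width: 49.8
```

Request:
servo_tool(linear=[[0.216, 0.972, 0], [0.216, 0.972, 0], [0.216, 0.972, 0], [0.216, 0.972, 0], [0, 0, -0.8]], turn=[[0, 0, 0], [0, 0, 0], [0, 0, 0], [0, 0, 0], [0, 0, 0]], gripper=[0, 0, 0, 0, 0])

```text
time_s: 8.2
ee_pos: [578.5, 369.4, 140.6]
ee_rot: [[0.031, 1.0, -0.001], [1.0, -0.031, 0.001], [0.0, -0.001, -1.0]]
contact_force: [-0.1, 0.5, -8.0]
grip_width: 49.8
```

Request:
servo_tool(linear=[[0, 0, -1], [0, 0, -1], [0, 0, -1], [0, 0, -0.8], [0, 0, 0]], turn=[[0, 0, 0], [0, 0, 0], [0, 0, 0], [0, 0, 0], [0, 0, 0]], gripper=[0, 0, 0, 0, 0])

```text
time_s: 8.82
ee_pos: [576.1, 366.0, 42.5]
ee_rot: [[0.033, 0.999, -0.008], [0.999, -0.033, -0.004], [-0.004, -0.008, -1.0]]
contact_force: [-0.3, -0.4, -7.8]
grip_width: 49.8
```

Request:
servo_tool(linear=[[0, 0, -0.6], [0, 0, -0.2], [0, 0, -0.12], [0, 0, -0.04], [0, 0, 0]], turn=[[0, 0, 0], [0, 0, 0], [0, 0, 0], [0, 0, 0], [0, 0, 0]], gripper=[0, 0, 0, 0, 0])

```text
time_s: 9.45
ee_pos: [579.0, 367.5, 23.7]
ee_rot: [[0.033, 0.999, 0.001], [0.999, -0.033, 0.0], [0.0, 0.001, -1.0]]
contact_force: [0.6, -0.3, -7.4]
grip_width: 49.8
```

Request:
servo_tool(linear=[[0, 0, -0.1], [0, 0, -0.08], [0, 0, 0]], turn=[[0, 0, 0], [0, 0, 0], [0, 0, 0]], gripper=[0, 0, 0])

```text
time_s: 9.82
ee_pos: [578.5, 367.3, 18.3]
ee_rot: [[0.033, 0.999, -0.001], [0.999, -0.033, -0.0], [-0.0, -0.001, -1.0]]
contact_force: [-0.5, -0.3, -7.7]
grip_width: 49.7
```

Request:
servo_tool(linear=[[0, 0, -0.04], [0, 0, 0]], turn=[[0, 0, 0], [0, 0, 0]], gripper=[0, 0])

```text
time_s: 10.07
ee_pos: [578.9, 367.5, 18.1]
ee_rot: [[0.033, 0.999, 0.0], [0.999, -0.033, 0.0], [0.0, 0.0, -1.0]]
contact_force: [0.1, -0.5, -5.6]
grip_width: 49.8
```

Request:
servo_tool(linear=[[0, 0, -0.04], [0, 0, 0], [0, 0, 0], [0, 0, 0.3], [0, 0, 1]], turn=[[0, 0, 0], [0, 0, 0], [0, 0, 0], [0, 0, 0], [0, 0, 0]], gripper=[0, 0.9, 0.9, 0.9, 0.9])

```text
time_s: 10.7
ee_pos: [577.9, 366.9, 48.4]
ee_rot: [[0.033, 0.999, -0.003], [0.999, -0.033, -0.001], [-0.001, -0.003, -1.0]]
contact_force: [0.8, -0.1, 0.3]
grip_width: 83.8
```

Request:
servo_tool(linear=[[0, 0, 1], [0, 0, 1], [0, 0, 1], [-0.28, -0.945, 1], [-0.28, -0.945, 0]], turn=[[0, 0, 0], [0, 0, 0], [0, 0, 0], [0, 0, 0], [0, 0, 0]], gripper=[1, 1, 1, 1, 1])

```text
time_s: 11.32
ee_pos: [566.4, 320.7, 153.8]
ee_rot: [[0.032, 0.999, 0.007], [0.999, -0.032, 0.003], [0.003, 0.007, -1.0]]
contact_force: [-0.2, -0.1, -0.4]
grip_width: 94.0
```

Request:
servo_tool(linear=[[-0.28, -0.945, 0], [-0.28, -0.945, 0], [-0.28, -0.945, 0], [-0.28, -0.945, 0], [-0.28, -0.945, 0]], turn=[[0, 0, -0.13], [0, 0, -0.13], [0, 0, -0.13], [0, 0, -0.13], [0, 0, -0.13]], gripper=[1, 1, 1, 1, 1])

```text
time_s: 11.95
ee_pos: [529.9, 201.4, 150.5]
ee_rot: [[0.634, 0.773, 0.002], [0.773, -0.634, 0.001], [0.002, 0.001, -1.0]]
contact_force: [0.0, -0.6, 0.1]
grip_width: 93.9
```

Request:
servo_tool(linear=[[-0.28, -0.945, 0], [-0.28, -0.945, 0], [-0.28, -0.945, 0], [-0.28, -0.945, 0], [-0.28, -0.945, 0]], turn=[[0, 0, -0.13], [0, 0, -0.13], [0, 0, -0.13], [0, 0, -0.13], [0, 0, -0.13]], gripper=[1, 1, 1, 1, 1])

```text
time_s: 12.58
ee_pos: [494.9, 83.2, 150.5]
ee_rot: [[0.973, 0.232, 0.002], [0.232, -0.973, 0.0], [0.002, 0.0, -1.0]]
contact_force: [-0.2, -0.6, -0.2]
grip_width: 93.8
```

Request:
servo_tool(linear=[[-0.291, -0.939, 0], [-0.291, -0.939, 0], [-0.291, -0.939, 0], [-0.291, -0.939, -0.9], [-0.291, -0.939, -0.9]], turn=[[0, 0, -0.087], [0, 0, -0.087], [0, 0, -0.087], [0, 0, -0.087], [0, 0, -0.087]], gripper=[1, 1, 1, 1, 1])

```text
time_s: 13.2
ee_pos: [459.0, -34.4, 105.3]
ee_rot: [[0.98, -0.198, 0.004], [-0.198, -0.98, -0.001], [0.004, 0.0, -1.0]]
contact_force: [1.3, -0.1, -0.1]
grip_width: 93.9
```

Request:
servo_tool(linear=[[-0.291, -0.939, -0.6], [0, 0, -0.2]], turn=[[0, 0, -0.087], [0, 0, 0]], gripper=[1, 1])

```text
time_s: 13.45
ee_pos: [450.7, -57.8, 84.2]
ee_rot: [[0.959, -0.282, 0.0], [-0.282, -0.959, 0.0], [0.0, -0.0, -1.0]]
contact_force: [0.5, -0.1, 1.2]
grip_width: 94.1
```

Request:
servo_tool(linear=[[0, 0, -1], [0, 0, -1], [0, 0, -0.84], [0, 0, 0], [0, 0, 0]], turn=[[0, 0, 0], [0, 0, 0], [0, 0, 0], [0, 0, 0], [0, 0, 0]], gripper=[1, 1, 1, 0, 0])

```text
time_s: 14.08
ee_pos: [452.4, -56.7, 14.7]
ee_rot: [[0.96, -0.279, 0.003], [-0.279, -0.96, -0.0], [0.003, -0.0, -1.0]]
contact_force: [0.7, -0.4, -0.2]
grip_width: 77.2
```

Request:
servo_tool(linear=[[0, 0, 0], [0, 0, 0], [0, 0, 0]], turn=[[0, 0, 0], [0, 0, 0], [0, 0, 0]], gripper=[0, 0, 0])

```text
time_s: 14.45
ee_pos: [451.6, -57.1, 13.8]
ee_rot: [[0.96, -0.28, 0.001], [-0.28, -0.96, -0.0], [0.001, -0.0, -1.0]]
contact_force: [1.0, 0.5, 1.5]
grip_width: 50.0
```

Request:
servo_tool(linear=[[0, 0, 1], [0, 0, 1], [0, 0, 1], [0.333, 0.936, 1], [0.333, 0.936, 1]], turn=[[0, 0, 0], [0, 0, 0], [0, 0, 0], [0, 0, 0.166], [0, 0, 0.166]], gripper=[0, 0, 0, 0, 0])

```text
time_s: 15.08
ee_pos: [466.2, -9.6, 136.7]
ee_rot: [[0.999, 0.052, -0.005], [0.052, -0.999, 0.001], [-0.005, -0.001, -1.0]]
contact_force: [0.4, -0.5, -7.3]
grip_width: 50.0
```

Request:
servo_tool(linear=[[0.333, 0.936, 1], [0.333, 0.936, 0], [0.333, 0.936, 0], [0.333, 0.936, 0], [0.333, 0.936, 0]], turn=[[0, 0, 0.166], [0, 0, 0.166], [0, 0, 0.166], [0, 0, 0.166], [0, 0, 0.166]], gripper=[0, 0, 0, 0, 0])

```text
time_s: 15.7
ee_pos: [508.0, 107.4, 160.5]
ee_rot: [[0.635, 0.773, -0.005], [0.773, -0.635, -0.001], [-0.004, -0.004, -1.0]]
contact_force: [-0.4, 0.6, -7.0]
grip_width: 50.0
```

Request:
servo_tool(linear=[[0.333, 0.936, 0], [0.333, 0.936, 0], [0.333, 0.936, 0], [0.333, 0.936, 0], [0.333, 0.936, 0]], turn=[[0, 0, 0.166], [0, 0, 0.166], [0, 0, 0.166], [0, 0, 0.166], [0, 0, 0]], gripper=[0, 0, 0, 0, 0])

```text
time_s: 16.32
ee_pos: [549.7, 224.1, 160.0]
ee_rot: [[0.028, 1.0, -0.006], [1.0, -0.028, -0.002], [-0.002, -0.006, -1.0]]
contact_force: [-0.0, -0.3, -7.1]
grip_width: 49.7
```

Request:
servo_tool(linear=[[0.333, 0.936, 0], [0.333, 0.936, 0], [0.333, 0.936, 0], [0, 0, 0], [0, 0, 0]], turn=[[0, 0, 0], [0, 0, 0], [0, 0, 0], [0, 0, 0], [0, 0, 0]], gripper=[0, 0, 0, 0, 0])

```text
time_s: 16.95
ee_pos: [574.9, 293.2, 160.9]
ee_rot: [[0.029, 1.0, -0.004], [1.0, -0.029, -0.002], [-0.002, -0.004, -1.0]]
contact_force: [0.1, 0.1, -8.1]
grip_width: 50.2
```

Request:
servo_tool(linear=[[0.02, 0, -1], [0.02, 0.03, -1], [0, 0, -1], [0, 0, -1], [0, 0, -1]], turn=[[0, 0, 0.003], [0, 0, 0], [0, 0, 0], [0, 0, 0], [0, 0, 0]], gripper=[0, 0, 0, 0, 0])

```text
time_s: 17.58
ee_pos: [576.4, 293.5, 37.0]
ee_rot: [[0.027, 1.0, -0.001], [1.0, -0.027, -0.001], [-0.001, -0.001, -1.0]]
contact_force: [0.4, -0.1, -8.1]
grip_width: 49.5
```

Request:
servo_tool(linear=[[0, 0, -0.25], [0, 0, -0.15], [0, 0, 0], [0, 0, 0]], turn=[[0, 0, 0], [0, 0, 0], [0, 0, 0], [0, 0, 0]], gripper=[0, 0, 0, 0])

```text
time_s: 18.08
ee_pos: [577.8, 295.1, 29.7]
ee_rot: [[0.026, 1.0, 0.002], [1.0, -0.026, 0.001], [0.001, 0.002, -1.0]]
contact_force: [-0.4, -0.1, -6.4]
grip_width: 49.6
```

Request:
servo_tool(linear=[[-0.03, -0.04, -0.2], [0, 0, -0.14], [0, 0, -0.06], [0, 0, 0], [0, 0, 0]], turn=[[0, 0, -0.006], [0, 0, 0], [0, 0, 0], [0, 0, 0], [0, 0, 0]], gripper=[0, 0, 0, 0, 0])

```text
time_s: 18.7
ee_pos: [576.1, 293.7, 18.9]
ee_rot: [[0.032, 0.999, -0.0], [0.999, -0.032, -0.0], [-0.0, -0.0, -1.0]]
contact_force: [-2.8, -2.6, -0.6]
grip_width: 49.9
```

Request:
servo_tool(linear=[[0, 0, 0], [0, 0, 0], [0, 0, 0.4], [0, 0, 1], [0, 0, 1]], turn=[[0, 0, 0], [0, 0, 0], [0, 0, 0], [0, 0, 0], [0, 0, 0]], gripper=[0.62, 0.62, 0.62, 0.62, 0.62])

```text
time_s: 19.32
ee_pos: [576.6, 294.0, 79.8]
ee_rot: [[0.032, 0.999, 0.001], [0.999, -0.032, 0.001], [0.001, 0.001, -1.0]]
contact_force: [-0.1, -0.3, -0.2]
grip_width: 58.4
```

Request:
servo_tool(linear=[[0, 0, 1], [0, 0, 1], [0, 0, 1], [0.16, -0.98, 0], [0.16, -0.98, 0]], turn=[[0, 0, 0], [0, 0, 0], [0, 0, 0], [0, 0, -0.14], [0, 0, -0.14]], gripper=[1, 1, 1, 1, 1])

```text
time_s: 19.95
ee_pos: [585.0, 244.8, 155.2]
ee_rot: [[0.31, 0.951, 0.003], [0.951, -0.31, 0.001], [0.002, 0.003, -1.0]]
contact_force: [-0.1, -0.4, 0.0]
grip_width: 94.0
```

Request:
servo_tool(linear=[[0.16, -0.98, 0], [0.16, -0.98, 0], [0.16, -0.98, 0], [0.16, -0.98, 0], [0.16, -0.98, 0]], turn=[[0, 0, -0.14], [0, 0, -0.14], [0, 0, -0.14], [0, 0, -0.14], [0, 0, -0.14]], gripper=[1, 1, 1, 1, 1])

```text
time_s: 20.58
ee_pos: [604.9, 121.6, 154.6]
ee_rot: [[0.85, 0.526, 0.002], [0.526, -0.85, 0.0], [0.002, 0.001, -1.0]]
contact_force: [0.2, -0.3, -0.1]
grip_width: 93.8
```

```bash
python3 - <<'E'
import h
from h import *
def hull(p,kind):
    g=p["image"]; hsv=cv2.cvtColor(g,cv2.COLOR_RGB2HSV); m=((hsv[...,2]<75)|(hsv[...,1]<60)).astype(np.uint8)
    u=proj(p,[[631,-49,20]])[0]; w=np.zeros_like(m); cv2.circle(w,tuple(int(v) for v in u),29,1,-1)
    n,lab=cv2.connectedComponents(m*w)[:2]; k=np.bincount(lab[lab>0]).argmax()
    o=np.zeros_like(m); q=cv2.convexHull(np.argwhere(lab==k)[:,::-1].astype(np.int32)); cv2.fillConvexPoly(o,q,1); return o.astype(np.float32)
h.mask=hull
t=eyes.get_image("top"); s=eyes.get_image("scene")
save(t,"c4.png",(40,140,290,262),3)
for P in([t,s],[t],[s]):
    x,f,a=fit(P,"",[(140,60,0,38)],(631,-49,-1.66)); print(x.round(3),round(f),a)
print(r.get_state()["ee_pos"])
E
```

```text
[631.412 -48.429  -1.663] 119 [np.float64(1057.0), np.float64(937.0)]
[630.812 -48.134  -1.658] 43 [np.float64(1057.0)]
[631.818 -50.735  -1.665] 71 [np.float64(937.0)]
[605.09943937 120.25743384 154.43716179]
```

View pics/c4.png

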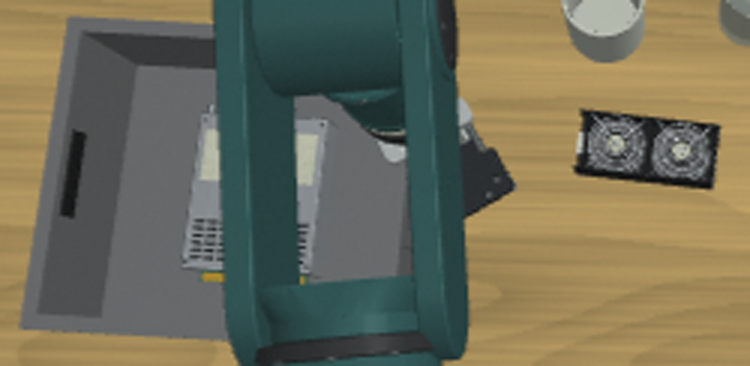

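The crop shows both PSUs parallel and side by side in the tote. The fan refit agrees with the first fit to about 1 mm.

Request:
servo_tool(linear=[[0.149, -0.966, 0], [0.149, -0.966, 0], [0.149, -0.966, 0], [0.149, -0.966, 0], [0.149, -0.966, -0.9]], turn=[[0, 0, -0.092], [0, 0, -0.092], [0, 0, -0.092], [0, 0, -0.092], [0, 0, -0.092]], gripper=[1, 1, 1, 1, 1])

```text
time_s: 21.3
ee_pos: [624.9, 2.0, 133.9]
ee_rot: [[0.995, 0.1, 0.007], [0.1, -0.995, 0.0], [0.007, 0.0, -1.0]]
contact_force: [-0.8, -0.5, -0.6]
grip_width: 94.0
```

Request:
servo_tool(linear=[[0.149, -0.966, -0.9], [0.149, -0.966, -0.9], [0, 0, 0], [0, 0, 0]], turn=[[0, 0, -0.092], [0, 0, -0.092], [0, 0, 0], [0, 0, 0]], gripper=[1, 1, 1, 1])

```text
time_s: 21.8
ee_pos: [630.9, -45.5, 87.0]
ee_rot: [[0.997, -0.082, 0.002], [-0.082, -0.997, 0.001], [0.002, -0.001, -1.0]]
contact_force: [0.2, -0.1, -0.1]
grip_width: 94.2
```

Request:
servo_tool(linear=[[0, -0.14, -1], [0, 0, -1], [0, 0, -1], [0, 0, -0.02], [0, 0, 0]], turn=[[0, 0, -0.01], [0, 0, 0], [0, 0, 0], [0, 0, 0], [0, 0, 0]], gripper=[1, 1, 1, 0, 0])

```text
time_s: 22.42
ee_pos: [631.6, -49.5, 12.3]
ee_rot: [[0.996, -0.093, 0.003], [-0.093, -0.996, -0.0], [0.003, -0.0, -1.0]]
contact_force: [0.2, -0.3, 0.5]
grip_width: 77.2
```

Request:
servo_tool(linear=[[0, 0, 0], [0, 0, 0]], turn=[[0, 0, 0], [0, 0, 0]], gripper=[0, 0])

```text
time_s: 22.68
ee_pos: [631.5, -50.3, 12.0]
ee_rot: [[0.996, -0.095, 0.003], [-0.095, -0.996, -0.0], [0.003, 0.0, -1.0]]
contact_force: [0.7, -0.7, 2.6]
grip_width: 59.7
```

Request:
servo_tool(linear=[[0, 0, 1], [0, 0, 1], [0, 0, 1], [-0.135, 0.95, 1], [-0.135, 0.95, 1]], turn=[[0, 0, 0], [0, 0, 0], [0, 0, 0], [0, 0, 0.013], [0, 0, 0.013]], gripper=[0, 0, 0, 0, 0])

```text
time_s: 23.3
ee_pos: [622.9, -2.5, 135.4]
ee_rot: [[0.998, -0.07, -0.001], [-0.07, -0.998, 0.0], [-0.001, -0.0, -1.0]]
contact_force: [-0.4, -0.4, -2.1]
grip_width: 59.7
```

Request:
servo_tool(linear=[[-0.135, 0.95, 1], [-0.135, 0.95, 0], [-0.135, 0.95, 0], [-0.135, 0.95, 0], [-0.135, 0.95, 0]], turn=[[0, 0, 0.013], [0, 0, 0.013], [0, 0, 0.011], [0, 0, 0], [0, 0, 0]], gripper=[0, 0, 0, 0, 0])

```text
time_s: 23.92
ee_pos: [606.1, 116.6, 159.7]
ee_rot: [[0.999, -0.032, -0.001], [-0.032, -0.999, -0.0], [-0.001, 0.0, -1.0]]
contact_force: [-0.1, -0.1, -2.9]
grip_width: 60.3
```

Request:
servo_tool(linear=[[-0.135, 0.95, 0], [-0.135, 0.95, 0], [-0.135, 0.95, 0], [-0.135, 0.95, 0], [-0.135, 0.95, 0]], turn=[[0, 0, 0], [0, 0, 0], [0, 0, 0], [0, 0, 0], [0, 0, 0]], gripper=[0, 0, 0, 0, 0])

```text
time_s: 24.55
ee_pos: [589.2, 235.3, 159.6]
ee_rot: [[0.999, -0.032, -0.001], [-0.032, -0.999, -0.0], [-0.001, 0.0, -1.0]]
contact_force: [0.2, -0.8, -2.4]
grip_width: 59.6
```

Request:
servo_tool(linear=[[-0.135, 0.95, 0], [-0.135, 0.95, 0], [-0.135, 0.95, 0], [-0.135, 0.95, 0], [0, 0, 0]], turn=[[0, 0, 0], [0, 0, 0], [0, 0, 0], [0, 0, 0], [0, 0, 0]], gripper=[0, 0, 0, 0, 0])

```text
time_s: 25.18
ee_pos: [575.6, 331.9, 160.0]
ee_rot: [[1.0, -0.029, -0.0], [-0.029, -1.0, 0.0], [-0.0, -0.0, -1.0]]
contact_force: [-0.0, -0.2, -2.4]
grip_width: 59.7
```

Request:
servo_tool(linear=[[0.04, 0, -1], [0.04, 0, -1], [0, 0, -1], [0, 0, -0.6], [0, 0, 0]], turn=[[0, 0, 0], [0, 0, 0], [0, 0, 0], [0, 0, 0], [0, 0, 0]], gripper=[0, 0, 0, 0, 0])

```text
time_s: 25.8
ee_pos: [577.6, 328.9, 68.6]
ee_rot: [[0.999, -0.032, -0.003], [-0.032, -0.999, -0.002], [-0.003, 0.002, -1.0]]
contact_force: [-0.5, 0.5, -2.6]
grip_width: 59.9
```

Request:
servo_tool(linear=[[0, 0.04, -0.2], [0, 0, -0.12], [0, 0, -0.06], [0, 0, 0], [0, 0, 0]], turn=[[0, 0, 0], [0, 0, 0], [0, 0, 0], [0, 0, 0], [0, 0, 0]], gripper=[0, 0, 0, 0, 0])

```text
time_s: 26.42
ee_pos: [578.4, 330.8, 61.0]
ee_rot: [[0.999, -0.032, 0.0], [-0.032, -0.999, 0.0], [0.0, -0.0, -1.0]]
contact_force: [-0.5, 0.5, -2.4]
grip_width: 60.2
```

Request:
servo_tool(linear=[[0, 0, -0.1], [0, 0, -0.04], [0, 0, 0], [0, 0, 0]], turn=[[0, 0, 0], [0, 0, 0], [0, 0, 0], [0, 0, 0]], gripper=[0, 0, 0, 0])

```text
time_s: 26.92
ee_pos: [578.3, 330.8, 57.2]
ee_rot: [[0.999, -0.032, -0.0], [-0.032, -0.999, -0.0], [-0.0, 0.0, -1.0]]
contact_force: [-0.6, -0.5, -2.1]
grip_width: 59.6
```

Request:
servo_tool(linear=[[0, 0, -0.04], [0, 0, 0], [0, 0, 0], [0, 0, 0], [0, 0, 0.3]], turn=[[0, 0, 0], [0, 0, 0], [0, 0, 0], [0, 0, 0], [0, 0, 0]], gripper=[0, 0, 0.9, 0.9, 0.9])

```text
time_s: 27.55
ee_pos: [577.9, 330.5, 63.2]
ee_rot: [[0.999, -0.032, -0.001], [-0.032, -0.999, -0.001], [-0.001, 0.001, -1.0]]
contact_force: [0.5, -0.1, 0.6]
grip_width: 83.8
```

Request:
servo_tool(linear=[[0, 0, 1], [0, 0, 1], [0, 0, 1], [0.1, -0.96, 0.6], [0.1, -0.96, 0]], turn=[[0, 0, 0], [0, 0, 0], [0, 0, 0], [0, 0, 0], [0, 0, 0]], gripper=[1, 1, 1, 1, 1])

```text
time_s: 28.18
ee_pos: [584.3, 281.1, 155.5]
ee_rot: [[0.999, -0.032, 0.003], [-0.032, -0.999, 0.0], [0.003, -0.001, -1.0]]
contact_force: [1.1, -0.9, 1.1]
grip_width: 93.9
```

Request:
servo_tool(linear=[[0.1, -0.96, 0], [0.1, -0.96, 0], [0.1, -0.96, 0], [0.1, -0.96, 0], [0.1, -0.96, 0]], turn=[[0, 0, 0], [0, 0, 0], [0, 0, 0], [0, 0, 0], [0, 0, 0]], gripper=[1, 1, 1, 1, 1])

```text
time_s: 28.8
ee_pos: [595.4, 160.5, 152.7]
ee_rot: [[0.999, -0.033, -0.002], [-0.033, -0.999, -0.0], [-0.002, 0.0, -1.0]]
contact_force: [0.5, -0.6, 0.9]
grip_width: 93.9
```

Request:
servo_tool(linear=[[0.1, -0.96, 0], [0.1, -0.96, 0], [0.1, -0.96, 0], [0.1, -0.96, 0], [0.1, -0.96, 0]], turn=[[0, 0, 0], [0, 0, 0], [0, 0, 0], [0, 0, 0], [0, 0, 0]], gripper=[1, 1, 1, 1, 1])

```text
time_s: 29.42
ee_pos: [607.6, 40.6, 152.7]
ee_rot: [[0.999, -0.033, -0.002], [-0.033, -0.999, -0.0], [-0.002, 0.0, -1.0]]
contact_force: [0.5, 0.5, 0.5]
grip_width: 94.3
```

Request:
servo_tool(linear=[[0.1, -0.96, 0], [0.1, -0.96, 0], [0.1, -0.96, 0], [0.1, -0.96, 0], [0.1, -0.96, 0]], turn=[[0, 0, -0.013], [0, 0, -0.013], [0, 0, -0.013], [0, 0, -0.013], [0, 0, -0.013]], gripper=[1, 1, 1, 1, 1])

```text
time_s: 30.05
ee_pos: [620.1, -79.2, 152.9]
ee_rot: [[0.995, -0.098, -0.001], [-0.098, -0.995, 0.0], [-0.001, -0.0, -1.0]]
contact_force: [0.7, 0.6, 0.1]
grip_width: 93.7
```

```bash
python3 - <<'E'
from h import *
t=eyes.get_image("top"); save(t,"c5.png",(40,140,190,262),5)
s=eyes.get_image("scene"); save(s,"c6.png",(270,60,420,190),5)
E
```

```text
(no output)
```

View pics/c5.png

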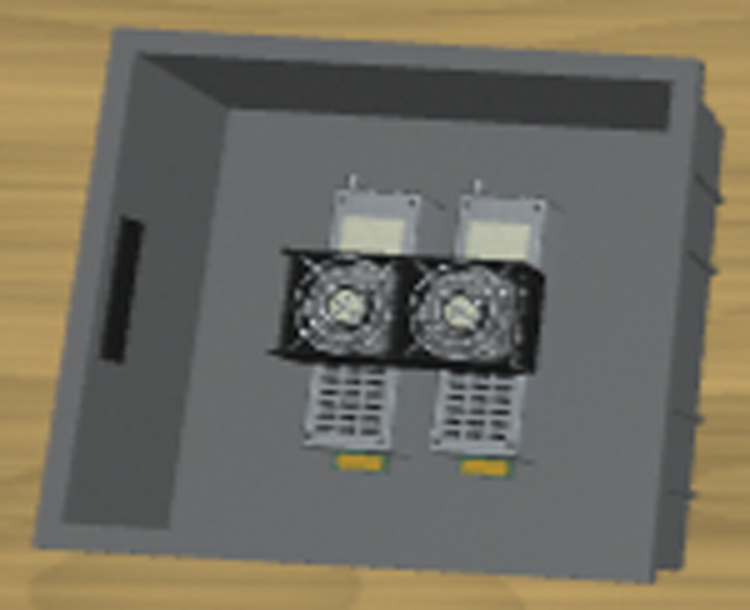

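The crop shows the fan lying flat and centred across both PSUs, at about (415,310).

Request:
servo_tool(linear=[[0.108, -0.95, 0], [0.108, -0.95, 0], [0.108, -0.95, 0], [0.108, -0.95, 0], [0.108, -0.95, 0]], turn=[[0, 0, 0], [0, 0, 0], [0, 0, 0], [0, 0, 0], [0, 0, 0]], gripper=[1, 1, 1, 1, 1])

```text
time_s: 30.78
ee_pos: [634.5, -197.8, 153.7]
ee_rot: [[0.995, -0.097, 0.0], [-0.097, -0.995, -0.0], [0.0, 0.0, -1.0]]
contact_force: [0.4, 0.5, -0.0]
grip_width: 94.3
```

Request:
servo_tool(linear=[[0.108, -0.95, -0.9], [0.108, -0.95, -0.9], [0.108, -0.95, -0.9], [0, 0, 0], [0, 0, 0]], turn=[[0, 0, 0], [0, 0, 0], [0, 0, 0], [0, 0, 0], [0, 0, 0]], gripper=[1, 1, 1, 1, 1])

```text
time_s: 31.4
ee_pos: [642.5, -266.9, 86.2]
ee_rot: [[0.995, -0.097, -0.0], [-0.097, -0.995, 0.001], [-0.0, -0.001, -1.0]]
contact_force: [-0.5, 0.2, 0.9]
grip_width: 93.7
```

Request:
servo_tool(linear=[[0, -0.13, -1], [-0.02, 0, -1], [0, 0, -0.7], [0, 0, -0.2], [0, 0, 0]], turn=[[0, 0, 0], [0, 0, 0], [0, 0, 0], [0, 0, 0], [0, 0, 0]], gripper=[1, 0.8, 0.8, 0.8, 0.8])

```text
time_s: 32.02
ee_pos: [642.3, -270.3, 14.4]
ee_rot: [[0.995, -0.096, 0.001], [-0.096, -0.995, -0.0], [0.001, 0.0, -1.0]]
contact_force: [0.0, -0.4, -0.3]
grip_width: 75.0
```

Request:
servo_tool(linear=[[0, 0, 0], [0, 0, 0], [0, 0, 0]], turn=[[0, 0, 0], [0, 0, 0], [0, 0, 0]], gripper=[0, 0, 0])

```text
time_s: 32.4
ee_pos: [642.5, -270.8, 14.8]
ee_rot: [[0.995, -0.097, 0.002], [-0.097, -0.995, -0.001], [0.002, 0.001, -1.0]]
contact_force: [0.4, 0.4, 2.2]
grip_width: 55.6
```

Request:
servo_tool(linear=[[0, 0, 0.6], [0, 0, 1], [0, 0, 1], [-0.103, 0.963, 1], [-0.103, 0.963, 1]], turn=[[0, 0, 0], [0, 0, 0], [0, 0, 0], [0, 0, 0.013], [0, 0, 0.013]], gripper=[0, 0, 0, 0, 0])

```text
time_s: 33.02
ee_pos: [636.6, -222.1, 130.3]
ee_rot: [[0.997, -0.071, 0.001], [-0.071, -0.997, -0.0], [0.001, 0.0, -1.0]]
contact_force: [0.5, -0.4, -1.6]
grip_width: 55.5
```

Request:
servo_tool(linear=[[-0.103, 0.963, 1], [-0.103, 0.963, 0.5], [-0.103, 0.963, 0], [-0.103, 0.963, 0], [-0.103, 0.963, 0]], turn=[[0, 0, 0.013], [0, 0, 0.013], [0, 0, 0.013], [0, 0, 0], [0, 0, 0]], gripper=[0, 0, 0, 0, 0])

```text
time_s: 33.65
ee_pos: [623.0, -100.2, 164.7]
ee_rot: [[0.999, -0.032, -0.003], [-0.032, -0.999, 0.001], [-0.003, -0.001, -1.0]]
contact_force: [0.5, 0.1, -0.2]
grip_width: 55.8
```

Request:
servo_tool(linear=[[-0.103, 0.963, 0], [-0.103, 0.963, 0], [-0.103, 0.963, 0], [-0.103, 0.963, 0], [-0.103, 0.963, 0]], turn=[[0, 0, 0], [0, 0, 0], [0, 0, 0], [0, 0, 0], [0, 0, 0]], gripper=[0, 0, 0, 0, 0])

```text
time_s: 34.28
ee_pos: [610.7, 20.0, 166.2]
ee_rot: [[0.999, -0.032, 0.0], [-0.032, -0.999, -0.0], [0.0, 0.0, -1.0]]
contact_force: [0.6, 0.1, -0.6]
grip_width: 55.8
```

Request:
servo_tool(linear=[[-0.103, 0.963, 0], [-0.103, 0.963, 0], [-0.103, 0.963, 0], [-0.103, 0.963, 0], [-0.103, 0.963, 0]], turn=[[0, 0, 0], [0, 0, 0], [0, 0, 0], [0, 0, 0], [0, 0, 0]], gripper=[0, 0, 0, 0, 0])

```text
time_s: 34.9
ee_pos: [597.7, 140.4, 166.2]
ee_rot: [[0.999, -0.032, 0.0], [-0.032, -0.999, -0.0], [0.0, 0.0, -1.0]]
contact_force: [-0.3, 0.8, -0.9]
grip_width: 55.8
```

Request:
servo_tool(linear=[[-0.103, 0.963, 0], [-0.103, 0.963, 0], [-0.103, 0.963, 0], [-0.103, 0.963, 0], [0, 0, 0]], turn=[[0, 0, 0], [0, 0, 0], [0, 0, 0], [0, 0, 0], [0, 0, 0]], gripper=[0, 0, 0, 0, 0])

```text
time_s: 35.52
ee_pos: [587.1, 237.0, 166.0]
ee_rot: [[1.0, -0.029, -0.0], [-0.029, -1.0, -0.0], [-0.0, 0.0, -1.0]]
contact_force: [-0.8, -1.1, -2.0]
grip_width: 55.4
```

Request:
servo_tool(linear=[[-0.09, 0.93, 0], [-0.09, 0.93, 0], [-0.09, 0.93, 0], [-0.09, 0.93, 0], [0, 0, -0.8]], turn=[[0, 0, 0], [0, 0, 0], [0, 0, 0], [0, 0, 0], [0, 0, 0]], gripper=[0, 0, 0, 0, 0])

```text
time_s: 36.15
ee_pos: [579.4, 331.6, 148.2]
ee_rot: [[1.0, -0.029, 0.004], [-0.029, -1.0, 0.003], [0.004, -0.003, -1.0]]
contact_force: [0.2, 0.6, -1.5]
grip_width: 55.3
```

Request:
servo_tool(linear=[[0, 0, -0.8], [0, 0, -0.5], [0, 0, 0], [0, 0, 0]], turn=[[0, 0, 0], [0, 0, 0], [0, 0, 0], [0, 0, 0]], gripper=[0, 0, 0, 0])

```text
time_s: 36.65
ee_pos: [579.3, 328.0, 114.4]
ee_rot: [[0.999, -0.032, 0.001], [-0.032, -0.999, 0.0], [0.001, -0.0, -1.0]]
contact_force: [0.1, -0.7, -0.8]
grip_width: 55.7
```

Request:
servo_tool(linear=[[-0.04, 0.1, -0.25], [0, 0, -0.2], [0, 0, -0.12], [0, 0, 0], [0, 0, 0]], turn=[[0, 0, 0], [0, 0, 0], [0, 0, 0], [0, 0, 0], [0, 0, 0]], gripper=[0, 0, 0, 0, 0])

```text
time_s: 37.28
ee_pos: [577.9, 330.6, 99.6]
ee_rot: [[0.999, -0.032, 0.0], [-0.032, -0.999, 0.0], [0.0, -0.0, -1.0]]
contact_force: [1.3, 1.3, -0.5]
grip_width: 55.5
```

Request:
servo_tool(linear=[[0, 0, -0.05], [0, 0, 0], [0, 0, 0]], turn=[[0, 0, 0], [0, 0, 0], [0, 0, 0]], gripper=[0, 0, 0])

```text
time_s: 37.65
ee_pos: [577.8, 330.6, 98.3]
ee_rot: [[0.999, -0.032, 0.0], [-0.032, -0.999, 0.0], [0.0, -0.0, -1.0]]
contact_force: [-0.1, 0.6, -1.1]
grip_width: 55.6
```

Request:
servo_tool(linear=[[0, 0, -0.03], [0, 0, 0], [0, 0, 0]], turn=[[0, 0, 0], [0, 0, 0], [0, 0, 0]], gripper=[0, 0, 0])

```text
time_s: 38.02
ee_pos: [577.9, 330.6, 97.8]
ee_rot: [[0.999, -0.032, 0.001], [-0.032, -0.999, 0.0], [0.001, -0.0, -1.0]]
contact_force: [-0.8, -1.3, 0.4]
grip_width: 55.5
```

Request:
servo_tool(linear=[[0, 0, -0.03], [0, 0, 0]], turn=[[0, 0, 0], [0, 0, 0]], gripper=[0, 0])

```text
time_s: 38.28
ee_pos: [577.9, 330.6, 97.8]
ee_rot: [[0.999, -0.032, 0.001], [-0.032, -0.999, 0.0], [0.001, -0.0, -1.0]]
contact_force: [-2.6, 0.2, 4.9]
grip_width: 55.4
```

Force is now +4.9 N and z has stopped, so the shroud is seated. I'll release it and retreat.

Request:
servo_tool(linear=[[0, 0, 0], [0, 0, 0], [0, 0, 0], [0, 0, 0.3], [0, 0, 1]], turn=[[0, 0, 0], [0, 0, 0], [0, 0, 0], [0, 0, 0], [0, 0, 0]], gripper=[0.9, 0.9, 0.9, 0.9, 0.9])

```text
time_s: 38.9
ee_pos: [576.8, 330.1, 127.8]
ee_rot: [[0.999, -0.032, -0.004], [-0.032, -0.999, -0.002], [-0.004, 0.002, -1.0]]
contact_force: [0.6, 0.1, 0.8]
grip_width: 84.8
```

Request:
servo_tool(linear=[[0, 0, 1], [0, 0, 1], [-0.3, -0.96, 0.3], [-0.3, -0.96, 0], [-0.3, -0.96, 0]], turn=[[0, 0, 0], [0, 0, 0], [0, 0, 0], [0, 0, 0], [0, 0, 0]], gripper=[1, 1, 1, 1, 1])

```text
time_s: 39.52
ee_pos: [555.3, 258.0, 187.7]
ee_rot: [[0.999, -0.032, 0.001], [-0.032, -0.999, 0.0], [0.001, -0.0, -1.0]]
contact_force: [0.2, -1.3, -0.8]
grip_width: 93.7
```

Request:
servo_tool(linear=[[-0.3, -0.96, 0], [-0.3, -0.96, 0], [-0.3, -0.96, 0], [-0.3, -0.96, 0], [-0.3, -0.96, 0]], turn=[[0, 0, 0], [0, 0, 0], [0, 0, 0], [0, 0, 0], [0, 0, 0]], gripper=[1, 1, 1, 1, 1])

```text
time_s: 40.15
ee_pos: [517.7, 137.8, 187.5]
ee_rot: [[0.999, -0.032, 0.001], [-0.032, -0.999, 0.0], [0.001, -0.0, -1.0]]
contact_force: [0.4, -0.6, -1.0]
grip_width: 93.9
```

Request:
servo_tool(linear=[[-0.3, -0.96, 0], [-0.3, -0.96, 0], [-0.3, -0.96, 0], [-0.3, -0.96, 0], [-0.3, -0.96, 0]], turn=[[0, 0, 0], [0, 0, 0], [0, 0, 0], [0, 0, 0], [0, 0, 0]], gripper=[1, 1, 1, 1, 1])

```text
time_s: 40.78
ee_pos: [480.2, 17.8, 187.5]
ee_rot: [[0.999, -0.032, 0.001], [-0.032, -0.999, -0.0], [0.001, 0.0, -1.0]]
contact_force: [-0.6, -0.4, 0.2]
grip_width: 94.1
```

Request:
servo_tool(linear=[[-0.3, -0.96, 0], [-0.3, -0.96, 0], [-0.3, -0.96, 0], [-0.3, -0.96, 0], [0, 0, 0]], turn=[[0, 0, 0], [0, 0, 0], [0, 0, 0], [0, 0, 0], [0, 0, 0]], gripper=[1, 1, 1, 1, 1])

```text
time_s: 41.4
ee_pos: [450.3, -78.4, 187.4]
ee_rot: [[0.999, -0.035, 0.001], [-0.035, -0.999, -0.0], [0.001, 0.0, -1.0]]
contact_force: [0.3, 1.0, 0.1]
grip_width: 94.0
```

```bash
python3 - <<'E'
from h import *
t=eyes.get_image("top"); s=eyes.get_image("scene")
a=cv2.resize(t["image"][130:270,40:190],None,fx=2.6,fy=2.6,interpolation=cv2.INTER_CUBIC)
b=cv2.resize(s["image"],None,fx=.78,fy=.78); b=cv2.resize(s["image"][60:200,270:420],None,fx=2.6,fy=2.6,interpolation=cv2.INTER_CUBIC)
cv2.imwrite("pics/f.png",np.hstack([a,b])[:,:,::-1])
for n in("water","mug","driver"):
    for p in(t,s):
        for d in nets.pinpoint(p,n)[:1]: print(n,round(d["p"],2),np.round(d["position"],1))
E
```

```text
water 0.58 [285.9 145. ]
water 0.75 [270.8 256.8]
mug 0.69 [242.9 148.1]
mug 0.62 [306.6 223.3]
driver 0.37 [117.5 200.5]
driver 0.75 [126.8 236.4]
```

View pics/f.png

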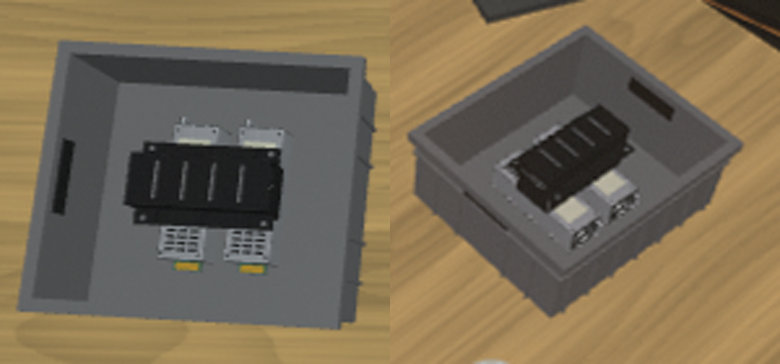

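Both views show the finished stack: shroud flat on the fan, fan across both PSUs, centred in the tote. The bystander positions are unchanged within the networks' noise, except one low-confidence (0.37) top-view "driver" hit that falls in the tote. The arm probably hides the driver in that view, and the scene view puts it where it was.

```bash
python3 -c "
from h import *
print(r.get_state()['time_s']); print(ticket.hand_in())"
```

```text
41.8
the job is handed in; nothing more can be done
None
```

All four parts are packed in the tote in the order asked, and I handed the job in at 41.8 s of the 72 s allowed. The two power supplies lie flat on the floor, parallel and about 23 mm apart. The fan module lies flat across both, and the shroud is flat on top of the fan.

- **Set-downs:** I lowered each part until it was at floor or stack height before opening the gripper. The second power supply and the shroud showed clear contact in the force reading. The first power supply and the fan showed only part of their weight taken just before a final 1 mm step down and release. The largest contact reading was about 5 N, as the shroud seated.
- **Final pictures:** both cameras show the stack level and centred, with the arm clear of it.
- **Bystanders:** the bottle, mug and screwdriver were found where they started, within the networks' few-pixel noise. One check disagreed: the last top view gave a low-confidence (0.37) screwdriver detection inside the tote. I took it as false, because the scene view found the screwdriver in its original place (0.75), and the arm probably hid it from above.
- **Early measurement:** my first estimate of the tote centre from hand-picked corners differed by about 10 mm between the two cameras. I used the top view, whose rim dimensions matched the given ones, and the placements came out centred.

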